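# Wipe the setting plate, then hold the sprung tweezers at its marked gap

## Task

Use the wooden scraper block to wipe all four steel chips off the aluminium setting plate into the chip tray along its far edge, then stand the scraper back on the bench, clear of the plate. Then pick up the sprung tweezers by their grip pads, squeeze them until the tip gap matches the plate's two black lines (16 mm), and finish while holding them steady just above the plate (about 10 mm), not touching it, with one tip over each line. Do not push the chips with the gripper or the tweezers, and leave the other things where they are.

Things in the scene. Friction and masses are not known exactly. Their poses are not given: they have to be found in the camera images.
- plate: Aluminium setting plate fixed to the bench, 160 mm (its x) by 130 mm (its y), flat top 30 mm above the bench. Origin: centre of its underside, at bench level; +x points away from the robot, turned up to 0.3 rad. The chips lie on its top between x=-22 and +60 mm, within 55 mm of its middle line.
- marks (a point): Centre of the plate's top, midway between two thin black lines that run along the plate's x, 36 mm long, 2 mm wide, at y=+8 and y=-8 mm: the marked gap, 16 mm between line centres. Axes as the plate's.
- tray (a point): Centre of the floor of the open dark chip tray joined to the plate's far (+x) edge: inside 87 mm (plate's x) by 164 mm (y), floor 4 mm and rim 24 mm above the bench; the plate itself closes its near side.
- scraper: Wooden scraper block standing on the bench: base 30 mm (its x) by 110 mm (its y), 16 mm high; on it a central grip rib 22 mm (x) by 70 mm (y), reaching 52 mm above the underside. Origin: centre of the underside. About 0.2 kg; pinch the rib across its x.
- tweezers: Steel sprung tweezers lying flat, lengthwise along x: rear block at x=-115 to -93 mm, tips at x=+71 mm. Origin: underside, midway between the black grip pads when the gap is 16 mm. Pads 30 mm long (x=-15 to 15), 5 mm thick, 26 mm tall; arms 14 mm tall, 9 at the tips. This body is the right (-y) arm with the rear block: pad outer face at y=-18, tip inner face at y=-8 mm. 0.12 kg.
- tweezers_arm (a joint): Squeeze angle (rad) of the left (+y) arm about a sprung hinge at tweezers x=-100, y=0 mm. 0: free, tip gap 48 mm, 55 mm over the pads; 0.188: gap 16 mm, pads parallel and 36 mm over; at most 0.27 (gap 2 mm). 1 mm less over the pads closes the gap by about 1.7 mm. The spring pushes the pads apart with about 6 N when free, 14 N at the 16 mm gap.
- tip_left (a point): Inner face of the left arm's tip, at its lower edge, at the very end of the arm.
- tip_right (a point): Inner face of the right arm's tip, at its lower edge, at the very end of the arm. The tip gap is the distance between the two tip points.
- chip0: Loose bent steel chip, about 20 x 14 mm and 7 mm high, 12 g, lying on the setting plate at the start. Origin: middle of its underside.
- chip1: Loose bent steel chip, about 20 x 14 mm and 7 mm high, 12 g, lying on the setting plate at the start. Origin: middle of its underside.
- chip2: Loose bent steel chip, about 20 x 14 mm and 7 mm high, 12 g, lying on the setting plate at the start. Origin: middle of its underside.
- chip3: Loose bent steel chip, about 20 x 14 mm and 7 mm high, 12 g, lying on the setting plate at the start. Origin: middle of its underside.
- spray_can: Bystander: plain grey spray can standing upright, 60 mm diameter, 170 mm tall. Origin: centre of its underside.
- grease_jar: Bystander: grey jar, 64 mm diameter, 75 mm tall. Origin: centre of its underside.
- socket: Bystander: steel socket (ring), 28 mm diameter, 36 mm tall, standing. Origin: centre of its underside.
- wrench: Bystander: steel wrench lying flat. Origin: about midway along its length, underside.
- screwdriver: Bystander: screwdriver lying flat. Origin: about midway along its length, underside.
- bearing: Bystander: steel bearing ring lying flat, 48 mm diameter, 14 mm tall. Origin: centre of its underside.
- bolt_bin: Bystander: black open bin, 80 x 100 mm, 50 mm tall. Origin: centre of its underside.

How it is judged:
On the way, in this order (a step that is already met when the one before it is completed fails the run):
1. all four chips lie in the chip tray (x of chip0 in the frame of plate between 0.08 and 0.17 m and y of chip0 in the frame of plate between -0.085 and 0.085 m and z of each of chip0, chip1, chip2, chip3 in the frame of plate below 0.018 m and x of chip1 in the frame of plate between 0.08 and 0.17 m and y of chip1 in the frame of plate between -0.085 and 0.085 m and x of chip2 in the frame of plate between 0.08 and 0.17 m and y of chip2 in the frame of plate between -0.085 and 0.085 m and x of chip3 in the frame of plate between 0.08 and 0.17 m and y of chip3 in the frame of plate between -0.085 and 0.085 m), for 0.2 s.
2. the scraper stands on the bench, released and clear of the plate (height (world z) of scraper below 0.006 m and angle between scraper's own z axis and vertical below 0.15 rad and linear speed of scraper below 0.02 m/s and contact force between the fingers and scraper below 0.1 N and contact force between scraper and plate below 0.1 N), for 0.2 s.
3. the tweezers are held just above the plate at the marked gap, a tip over each line (((y of tip_left in the frame of plate between 0.004 and 0.012 m and y of tip_right in the frame of plate between -0.012 and -0.004 m) or (y of tip_right in the frame of plate between 0.004 and 0.012 m and y of tip_left in the frame of plate between -0.012 and -0.004 m)) and x of tip_left in the frame of plate between -0.018 and 0.018 m and x of tip_right in the frame of plate between -0.018 and 0.018 m and z of tip_left in the frame of plate between 0.0315 and 0.055 m and z of tip_right in the frame of plate between 0.0315 and 0.055 m and distance between tip_left and tip_right between 0.013 and 0.019 m and contact force between the fingers and tweezers above 3 N and contact force between tweezers and plate below 0.1 N and linear speed of tweezers below 0.02 m/s and velocity of joint tweezers_arm between -0.1 and 0.1 rad/s), for 0.5 s.
At the end, for the whole second after the job is handed in: Finishes holding the tweezers still above the plate: tip gap 16 +- 3 mm, each tip within 4 mm sideways of its own line (either way round), along the lines' length, 1.5 to 25 mm above the plate. Chips in the tray; scraper released, upright on the bench, not touching the plate (all of step 1 and all of step 2 and all of step 3); the arm keeps its last pose, push and grip.
It fails at once if the gripper, the arm or the tweezers push the chips, instead of the scraper (contact force between any of the fingers, the arm, tweezers and chip0 above 0.5 N or contact force between any of the fingers, the arm, tweezers and chip1 above 0.5 N or contact force between any of the fingers, the arm, tweezers and chip2 above 0.5 N or contact force between any of the fingers, the arm, tweezers and chip3 above 0.5 N).
It fails at once if a bystander is moved by more than 30 mm or knocked over (distance of any of spray_can, grease_jar, socket, wrench, screwdriver, bearing, bolt_bin from where it was at the start of the episode above 0.03 m or angle between any of spray_can, grease_jar, socket, bolt_bin's own z axis and vertical above 0.5 rad).
It also fails if it takes over 61 s, if anything falls off the work surface, if the arm or the gripper's body presses on something with over 40 N, if the wrist force passes 120 N, or if a joint passes its speed limit or range.

## Robot

A 7-joint arm with a two-finger parallel gripper is mounted at the origin on the work surface. World frame = base frame: x ahead of the robot, y to its left, z up, the work surface at z = 0. Lengths are in m, angles in rad, forces in N, time in s.
With the tool pointing down it reaches from about 0.4 to 0.875 m from the base axis. Payload 19.3 kg.
Tool frame: the origin (TCP) lies midway between the tips of the shut fingers; the grasp point (between the pads) lies 19 mm behind it; z points along the fingers, y is the line along which they close (so a half turn about z gives the same grasp; the last joint's range is limited). The gripper opens to 85 mm and grips with 20 to 120 N. Pads are 22 mm wide; open, the fingers measure 114 mm over their backs; the gripper's body (76 mm by 85 mm) begins 54 mm behind the grasp point. The pads swing forward as they close: fully open they stand 13 mm farther back than shut.
Start: joints at [-1.375, 0.521, -0.036, 1.599, 0.021, 1.021, -0.113], TCP at [0.164, 0.603, 0.231] pointing down, gripper open.
Joint ranges: [-2.91, 2.91], [-0.3, 2.13], [-1.5, 1.42], [0.17, 2.43], [-1.26, 4.41], [0.16, 1.93], [-2.52, 2.52]. Speed limits (rad/s): [1.89, 1.89, 2.39, 2.39, 3.01, 3.01, 3.01].

## Interface

Orientations are given as [roll, pitch, yaw] about the fixed x, y, z axes, in that order (R = Rz(yaw) Ry(pitch) Rx(roll)).
In Python, from workcell import telemetry, grab_frame, calibration, bot, outline_of, landmark_of gives the robot as it stands. The module is installed in compiled form; this text tells all that it offers.
- The arm moves only by the shell command python3 -m inch 'ROWS' [FORCE]. ROWS is JSON, a list of rows, each a list of 7 numbers: the shift along the tool's x, y, z in m, then the turn, a rotation vector about the tool's x, y, z in rad, then the closure, from 0 (fully open) to 1 (shut). A call has 1 to 5 rows; each row shifts and turns the commanded pose from where the row before left it, along the tool's axes as they then stand; what a row does not reach is not made up. A row lasts 1/10 s, in which the tool goes at most 50 mm and 8.59 degrees, less where a joint would pass 70% of its speed; a pose out of reach is approached as far as the arm can. A call is refused whole if a number of a shift passes 0.05 or a number of a turn 0.15, either way. A call with a gripper value outside its range is refused whole. The fingers move at their own pace and stop on an object; FORCE is the grip in N (left out, the last holds). Time passes only in rows, so rows that do not move let the fingers close. It gives the time, the measured TCP pose, the force, the opening and the grip force at its end, in the units of the state.
- telemetry.observe(): the state, without advancing time (a new reading comes with each control period).
- grab_frame(name): name is "scene" or "side" or "wrist"; returns the picture (400x640x3 uint8, red, green, blue); there is no depth.
- calibration(name): a dict with "fovy" (degrees; the focal length in pixels is half the picture's height over the tangent of half this angle, whatever the lens; pixels are square), "cx", "cy" (the principal point, pixels), "pose" (4x4, takes a point from camera to world coordinates). Camera axes: x right, y down, z forward; pixel columns grow to the right and rows downward; lengths in m; the calibration is good to about 2 mm. A picture is of the moment at which its call begins: read the wrist's pose just before it. calibration takes no time and is no camera call; for the wrist camera it gives the pose at the moment of the call.
- bot.job_done(): hands the job in; it is judged then, once.
Trained networks look in the newest picture that a camera, given by its name, has taken for a name from the list of things; names that differ only in an ending like _2 or _b are one class to them, and where a whole thing is asked for, a point or a joint stands for the part that bears it (a point fixed in the world has none). Each returns a list of dicts, best first, with "score" (0 to 1); they miss things now and then, are a little off and sometimes report something else, mostly with a low value. They report only what shows in the picture. A call takes as long as a camera call.
- outline_of(label, camera): "region" (400x640 bool, what is visible of it) and "rect" ([left, top, right, bottom] in pixels, round what is visible of it).
- landmark_of(label, camera): "xy" ([column, row] in pixels: a listed point, or the origin of a listed thing).
The state is a dict: "clock": time; "qpos": joint angles; "qd": joint speeds; "joint_efforts": joint torques, N m; "position": TCP position; "tool_rot": TCP orientation; "force": force on the tool from outside, world axes, zero at the start; "moment": the same for the moment, N m; "grip_width": finger opening in m; "finger_force": force on a finger pad.
Only numpy, scipy, OpenCV 4.12 (cv2) and the standard library are available. Lean on these libraries where they do the work, as an engineer would, in place of code of your own. Each camera call takes 0.05 s, during which the arm holds its last target. There are 200 camera calls.

## Working session

There is one attempt and no reset: what is moved stays moved. The work goes in short steps, Python scripts to look and compute and a shell command to move; the robot and the scene stay as the last step left them, time stands still between calls to the robot, and variables do not carry over. Pictures are saved under pics/ and viewed, at most 10 in all, crops included, and the job is handed in when it is done.

```bash
mkdir -p pics
cat > h.py <<'E'
import numpy as np, cv2
from workcell import telemetry, grab_frame, calibration, bot, outline_of, landmark_of
from scipy.spatial.transform import Rotation as R
def ray(cam,xy,z,c=None):
    c=c or calibration(cam); f=200/np.tan(np.radians(c["fovy"])/2); T=np.array(c["pose"])
    d=T[:3,:3]@np.array([(xy[0]-c["cx"])/f,(xy[1]-c["cy"])/f,1]); o=T[:3,3]
    return o+d*(z-o[2])/d[2]
def proj(cam,p,c=None):
    c=c or calibration(cam); f=200/np.tan(np.radians(c["fovy"])/2); T=np.array(c["pose"])
    q=T[:3,:3].T@(np.array(p)-T[:3,3]); return np.array([c["cx"]+f*q[0]/q[2],c["cy"]+f*q[1]/q[2]])
def save(cam,name):
    im=grab_frame(cam); cv2.imwrite("pics/"+name,im[:,:,::-1]); return im
def st():
    s=telemetry.observe(); return s
E
python3 - <<'E'
from h import *
for c in("scene","side"): save(c,c+"0.png"); k=calibration(c); print(c,k["fovy"],np.round(k["pose"],3).tolist())
H=dict(marks=.03,tray=.004,plate=0,scraper=0,tweezers=0,tip_left=0,tip_right=0,chip0=.03,chip1=.03,chip2=.03,chip3=.03,spray_can=0,grease_jar=0,socket=0,wrench=0,screwdriver=0,bearing=0,bolt_bin=0)
for n,z in H.items():
  for c in("scene","side"):
    print(n,c,[(round(d["score"],2),np.round(d["xy"]).tolist(),np.round(ray(c,d["xy"],z)[:2],3).tolist()) for d in landmark_of(n,c)[:4]])
s=st();print(s)
E
```

```text
scene 46.26265521635832 [[-0.429, 0.735, -0.525, 1.21], [0.903, 0.351, -0.247, 0.346], [0.003, -0.58, -0.815, 1.155], [0.0, 0.0, 0.0, 1.0]]
side 47.39068091471026 [[0.799, -0.445, 0.405, 0.028], [-0.602, -0.582, 0.547, -0.68], [-0.008, -0.68, -0.733, 0.973], [0.0, 0.0, 0.0, 1.0]]
marks scene [(0.96, [329.0, 210.0], [0.514, 0.031]), (0.38, [337.0, 220.0], [0.534, 0.064])]
marks side [(0.72, [303.0, 206.0], [0.498, 0.024]), (0.26, [308.0, 213.0], [0.493, -0.006])]
tray scene [(0.85, [316.0, 246.0], [0.624, 0.043])]
tray side [(0.82, [337.0, 190.0], [0.628, 0.035]), (0.74, [362.0, 276.0], [0.49, -0.235])]
plate scene [(0.96, [329.0, 214.0], [0.508, 0.027]), (0.32, [334.0, 219.0], [0.515, 0.049])]
plate side [(0.64, [306.0, 212.0], [0.503, 0.022])]
scraper scene [(0.73, [414.0, 240.0], [0.484, 0.285]), (0.48, [319.0, 216.0], [0.526, 0.005])]
scraper side [(0.83, [250.0, 166.0], [0.477, 0.281])]
tweezers scene [(0.72, [322.0, 215.0], [0.52, 0.011]), (0.53, [250.0, 164.0], [0.44, -0.283])]
tweezers side [(0.63, [360.0, 302.0], [0.44, -0.287])]
tip_left scene [(0.47, [259.0, 179.0], [0.484,
[... 2488 characters left out ...]
76])]
{'clock': 1.9, 'qpos': array([-1.37520795,  0.52140935, -0.03633292,  1.59947633,  0.02118823,
        1.02111785, -0.11280342]), 'qd': array([-0.00031642,  0.00030706, -0.00018446,  0.00416352,  0.00026363,
       -0.00092375, -0.00316657]), 'joint_efforts': array([ 2.51214124e-05, -9.26834965e+01,  1.97820224e+00, -3.70244443e+01,
        1.80924218e-02,  1.91824634e-03, -3.32213710e-05]), 'position': array([0.16416951, 0.60305016, 0.23129307]), 'tool_rot': array([-3.14156419e+00, -2.50918731e-05,  2.87577991e+00]), 'force': array([-0.32582358, -0.07538895,  0.02715165]), 'moment': array([-0.00259931, -0.0205201 ,  0.0137289 ]), 'finger_force': 0.0, 'grip_width': 0.08557000591936881}
```

Run:
```python
import cv2
a=cv2.imread("pics/scene0.png")[120:340,150:500]; cv2.imwrite("pics/a.png",cv2.resize(a,(800,503),interpolation=cv2.INTER_CUBIC))
a=cv2.imread("pics/side0.png")[100:330,200:500]; cv2.imwrite("pics/b.png",cv2.resize(a,(780,598),interpolation=cv2.INTER_CUBIC))
```

```text
(no output)
```

View pics/a.png

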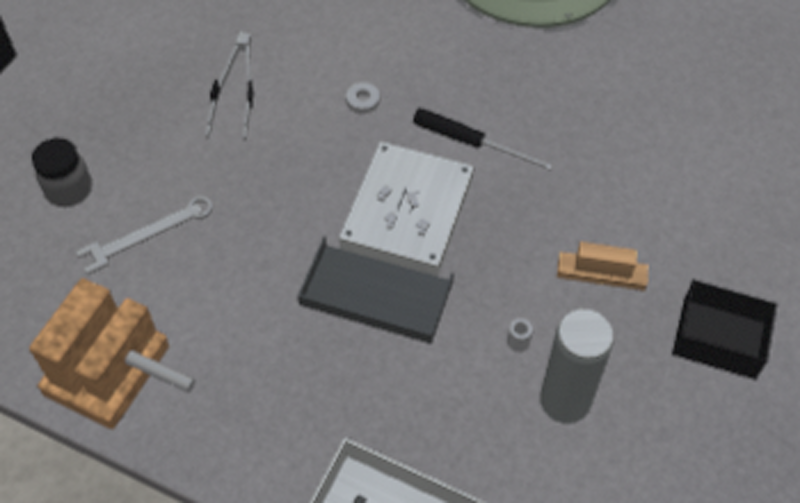

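View pics/b.png

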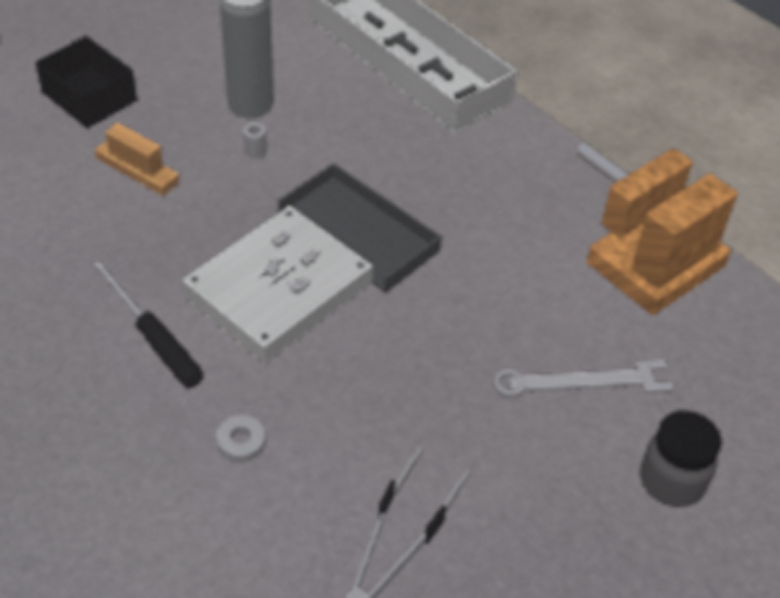

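Run:
```python
from h import *
A=lambda p:np.array(p)/(800/350)+[150,120]
B=lambda p:np.array(p)/2.6+[200,100]
for cam,F,P in(("scene",A,[(384,148),(465,170),(433,257),(349,233)]),("side",B,[(195,280),(289,213),(361,266),(264,337)])):
  W=np.array([ray(cam,F(p),.03)[:2] for p in P]); print(cam,W.round(3).tolist(),W.mean(0).round(4),cv2.minAreaRect((W*1000).astype(np.float32)))
# scraper base front bottom edge, rib top
for cam,F,z,P in(("scene",A,0,[(557,277),(647,287)]),("scene",A,.052,[(578,261),(634,277),(638,254),(582,242)]),("side",B,.052,[(119,123),(162,153),(151,165),(107,135)])):
  W=np.array([ray(cam,F(p),z)[:2] for p in P]); print(cam,W.round(3).tolist(),W.mean(0).round(4))
for cam,F,P in(("scene",A,[(243,40),(214,91),(250,93),(208,133),(246,134)]),("side",B,[(356,594),(387,496),(436,523),(419,450),(468,472)])):
  W=np.array([ray(cam,F(p),z)[:2] for p,z in zip(P,(.014,.02,.02,.008,.008))]); print(cam,W.round(3).tolist())
for n in("scraper","plate","tray"):
  for c in("scene","side"):print(n,c,[(round(d["score"],2),np.round(d["rect"]).tolist()) for d in outline_of(n,c)[:2]])
c=calibration("wrist");print(c["fovy"],c["cx"],c["cy"]); s=st()
T=np.eye(4);T[:3,:3]=R.from_euler("xyz",s["tool_rot"]).as_matrix();T[:3,3]=s["position"];print((np.linalg.inv(T)@np.array(c["pose"])).round(3))
```

```text
scene [[0.444, -0.039], [0.431, 0.072], [0.569, 0.089], [0.582, -0.02]] [0.5064 0.0254] ((506.408935546875, 24.932083129882812), (140.31773376464844, 111.64196014404297), 7.0735764503479)
side [[0.431, 0.066], [0.571, 0.086], [0.585, -0.026], [0.445, -0.042]] [0.5078 0.0209] ((507.70794677734375, 21.410919189453125), (140.8772430419922, 112.6162109375), 7.041311740875244)
scene [[0.512, 0.234], [0.477, 0.34]] [0.4947 0.2867]
scene [[0.512, 0.254], [0.504, 0.322], [0.471, 0.316], [0.484, 0.249]] [0.4926 0.2851]
side [[0.487, 0.311], [0.5, 0.236], [0.479, 0.226], [0.465, 0.301]] [0.4827 0.2686]
scene [[0.344, -0.314], [0.449, -0.298], [0.431, -0.252], [0.509, -0.274], [0.488, -0.226]]
side [[0.348, -0.314], [0.43, -0.257], [0.447, -0.306], [0.492, -0.231], [0.513, -0.278]]
scraper scene [(0.76, [396.0, 223.0, 437.0, 249.0])]
scraper side [(0.77, [235.0, 144.0, 266.0, 172.0])]
plate scene [(0.96, [277.0, 182.0, 354.0, 270.0])]
plate side [(0.83, [270.0, 164.0, 372.0, 239.0]), (0.41, [447.0, 257.0, 477.0, 294.0])]
tray scene [(0.81, [285.0, 181.0, 355.0, 269.0])]
tray side [(0.76, [271.0, 162.0, 371.0, 239.0])]
64.2085990060842 320.61826889196203 202.2839373563416
[[-0.002 -0.954 -0.298  0.077]
 [ 1.    -0.001 -0.     0.   ]
 [-0.    -0.298  0.954 -0.142]
 [ 0.     0.     0.     1.   ]]
```

```bash
cat >> h.py <<'E'
def pose(s=None):
    s=s or st(); return np.array(s["position"]),R.from_euler("xyz",s["tool_rot"])
def plan(xyz,yaw):
    "tool-frame shift from here at present orientation, and turn about the tool axes (half-turn free) to pointing down at yaw"
    p,r=pose(); d=r.inv().apply(np.array(xyz)-p); out=[]
    for y in(yaw,yaw+np.pi): out.append((r.inv()*R.from_euler("xyz",[np.pi,0,y])).as_rotvec())
    w=min(out,key=np.linalg.norm)
    print("shift",d.round(4),"turn",w.round(4),"q7",st()["qpos"][6].round(2)); return d,w
E
M='python3 -m inch'
r='[-0.039,-0.023,0,0,0,0,0]'
python3 -m inch '[[-0.039,-0.023,0,0,0,0,0],[-0.039,-0.023,0,0,0,0,0],[-0.039,-0.023,0,0,0,0,0],[-0.039,-0.023,0,0,0,0,0],[-0.039,-0.023,0,0,0,0,0]]' 40
python3 -m inch '[[-0.039,-0.023,0,0,0,0,0],[-0.039,-0.023,0,0,0,0,0],[-0.039,-0.023,0,0,0,0,0],[-0.039,-0.023,0,0,0,0,0],[-0.039,-0.023,0,0,0,0,0]]'
python3 -m inch '[[0,0,0,0,0,0.142,0],[0,0,0,0,0,0.142,0],[0,0,0,0,0,0.142,0],[0,0,0,0,0,0.142,0]]'
python3 -m inch '[[0,0,0,0,0,0.142,0],[0,0,0,0,0,0.142,0],[0,0,0,0,0,0.142,0],[0,0,0,0,0,0.142,0],[0,0,0,0,0,0,0]]'
python3 - <<'E'
from h import *
print(st()["qpos"].round(2)); plan([.482,.28,.231],1.741)
c=calibration("wrist"); save("wrist","w1.png")
for n,z in(("scraper",0),):
  print([(d["score"],d["xy"],ray("wrist",d["xy"],z,c).round(4)) for d in landmark_of(n,"wrist")[:3]])
  o=outline_of(n,"wrist")[:1]; print([d["rect"] for d in o]); print(c)
E
```

```text
clock: 2.7
position: [0.3232, 0.4394, 0.2315]
tool_rot: [3.141, 0.0, 2.876]
force: [0.4, 1.4, -0.3]
grip_width: 0.0852
finger_force: 0.0
clock: 3.2
position: [0.4812, 0.2772, 0.2315]
tool_rot: [3.141, 0.0, 2.876]
force: [0.4, 1.7, -0.1]
grip_width: 0.0852
finger_force: 0.0
clock: 3.6
position: [0.4802, 0.2786, 0.2313]
tool_rot: [3.141, -0.0, 2.302]
force: [1.1, 0.2, 0.1]
grip_width: 0.0853
finger_force: 0.0
clock: 4.1
position: [0.48, 0.2788, 0.2313]
tool_rot: [3.142, 0.0, 1.737]
force: [0.0, 0.1, 1.4]
grip_width: 0.0853
finger_force: 0.0
[-0.88  0.43  0.33  1.8  -0.17  0.94 -0.31]
shift [0.0008 0.0022 0.0003] turn [ 0.0001  0.0002 -0.0036] q7 -0.31
[(0.73, [322.6, 170.2], array([0.4817, 0.2793, 0.    ]))]
[[306.2, 121.5, 338.8, 220.2]]
{'fovy': 64.2085990060842, 'cx': 320.61826889196203, 'cy': 202.2839373563416, 'pose': array([[ 9.86415337e-01,  1.56682610e-01,  4.93491890e-02,
         4.66628381e-01],
       [ 1.64269971e-01, -9.41578559e-01, -2.94015635e-01,
         3.54465437e-01],
       [ 3.99001328e-04,  2.98128122e-01, -9.54525780e-01,
         3.73472435e-01],
       [ 0.00000000e+00,  0.00000000e+00,  0.00000000e+00,
         1.00000000e+00]])}
```

View pics/w1.png

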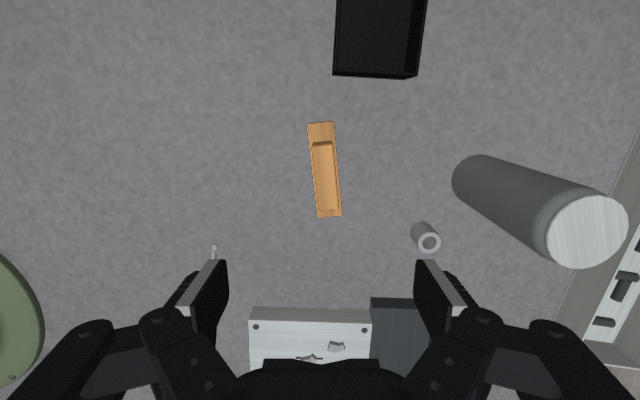

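The scraper shows at pixels (306..342, 121..217), slightly turned relative to the gripper; socket, can and bin are clear of the fingers' path.

Run:
```python
from h import *
c=calibration("wrist")
for z,P in((.016,[(306.5,122.5),(333.5,121),(342,215.5),(317.5,217.5)]),(.052,[(312.5,145),(330.5,143.5),(338.5,210),(320.5,212)])):
  W=np.array([ray("wrist",p,z,c)[:2] for p in P]); print(W.round(3).tolist(),W.mean(0).round(4),[round(np.arctan2(-(a-b)[0],(a-b)[1]),3) for a,b in((W[0],W[3]),(W[1],W[2]))],[np.linalg.norm(W[i]-W[(i+1)%4]).round(3) for i in range(4)])
```

```text
[[0.455, 0.331], [0.483, 0.338], [0.513, 0.232], [0.485, 0.225]] [0.484  0.2818] [np.float64(0.277), np.float64(0.276)] [np.float64(0.029), np.float64(0.11), np.float64(0.029), np.float64(0.111)]
[[0.465, 0.313], [0.483, 0.318], [0.504, 0.25], [0.485, 0.245]] [0.4842 0.2815] [np.float64(0.284), np.float64(0.302)] [np.float64(0.018), np.float64(0.071), np.float64(0.019), np.float64(0.071)]
```

```bash
python3 -m inch '[[0,0,0,0,0,-0.112,0],[0,0,0,0,0,0,0]]' 60
python3 - <<'E'
from h import *
plan([.484,.2817,.02],.278+np.pi/2)
E
```

```text
clock: 4.45
position: [0.4802, 0.2786, 0.2314]
tool_rot: [3.141, -0.0, 1.857]
force: [0.2, 0.6, 0.2]
grip_width: 0.0852
finger_force: 0.0
shift [0.0018 0.0045 0.2114] turn [ 0.0001 -0.0002  0.0079] q7 -0.2
```

```bash
python3 -m inch '[[0.0018,0.0045,0.04,0,0,0.008,0],[0,0,0.04,0,0,0,0],[0,0,0.04,0,0,0,0],[0,0,0.04,0,0,0,0],[0,0,0.03,0,0,0,0]]'
python3 -m inch '[[0,0,0.015,0,0,0,0],[0,0,0.006,0,0,0,0],[0,0,0,0,0,0,0]]'
python3 -m inch '[[0,0,0,0,0,0,1],[0,0,0,0,0,0,1],[0,0,0,0,0,0,1],[0,0,0,0,0,0,1],[0,0,0,0,0,0,1]]' 60
python3 -m inch '[[0,0,0,0,0,0,1],[0,0,0,0,0,0,1],[0,0,0,0,0,0,1],[0,0,-0.02,0,0,0,1],[0,0,-0.04,0,0,0,1]]' 60
python3 - <<'E'
from h import *
P=np.array([.507,.0235]);y=.123;u=np.array([np.cos(y),np.sin(y)]);v=np.array([-u[1],u[0]])
for q in((.538,.060),(.516,.044),(.515,-.011),(.552,.010)): print((np.array(q)-P)@u,(np.array(q)-P)@v)
t=P+u*-.056; print(t); plan([t[0],t[1],.13],y+np.pi/2)
E
```

```text
clock: 4.95
position: [0.4833, 0.2812, 0.0391]
tool_rot: [-3.14, 0.0, 1.842]
force: [0.2, -0.2, 0.6]
grip_width: 0.0857
finger_force: 0.0
clock: 5.25
position: [0.4842, 0.2816, 0.0206]
tool_rot: [3.141, 0.0, 1.843]
force: [-0.7, -0.2, -0.6]
grip_width: 0.0853
finger_force: 0.0
clock: 5.75
position: [0.4841, 0.2818, 0.0209]
tool_rot: [3.141, -0.0, 1.844]
force: [-0.6, -0.3, 6.7]
grip_width: 0.0212
finger_force: 58.8
clock: 6.25
position: [0.4825, 0.2808, 0.079]
tool_rot: [-3.137, 0.002, 1.844]
force: [0.5, -0.2, -0.7]
grip_width: 0.0211
finger_force: 59.1
0.03524398428207854 0.03242085088218078
0.011447152134715213 0.019240912348552627
0.0037067521512426766 -0.0352208743288587
0.04300371023075549 -0.018919061984919307
[0.45142308 0.01662935]
shift [-0.2461 -0.1014 -0.0502] turn [-0.0041  0.0019  0.1501] q7 -0.14
```

```bash
python3 -m inch '[[-0.04,-0.017,-0.02,0,0,0,1],[-0.041,-0.017,-0.02,0,0,0,1],[-0.041,-0.017,0,0,0,0,1],[-0.041,-0.017,0,0,0,0,1],[-0.041,-0.017,0,0,0,0,1]]' 60
python3 -m inch '[[-0.041,-0.017,0,0,0,0,1],[0,0,0,0,0,0.15,1],[0,0,0,0,0,0,1],[0,0,0,0,0,0,1]]'
python3 - <<'E'
from h import *
P=np.array([.507,.0235]);y=.123;u=np.array([np.cos(y),np.sin(y)])
c=calibration("wrist"); save("wrist","w2.png"); t=P+u*-.056;plan([t[0],t[1],.0505],y+np.pi/2)
d=landmark_of("marks","wrist")[:1]; print([(e["score"],ray("wrist",e["xy"],.03,c)) for e in d])
E
```

```text
clock: 6.75
position: [0.4566, 0.0608, 0.1207]
tool_rot: [3.141, -0.0, 1.844]
force: [1.3, -0.7, -1.3]
grip_width: 0.0215
finger_force: 59.3
clock: 7.15
position: [0.4518, 0.0191, 0.1203]
tool_rot: [3.141, -0.0, 1.699]
force: [-0.7, -0.0, -1.7]
grip_width: 0.0211
finger_force: 59.2
shift [-0.0027 -0.0008  0.0698] turn [ 0.     -0.0002  0.0055] q7 0.18
[(0.95, array([0.50374097, 0.02363364, 0.03      ]))]
```

View pics/w2.png

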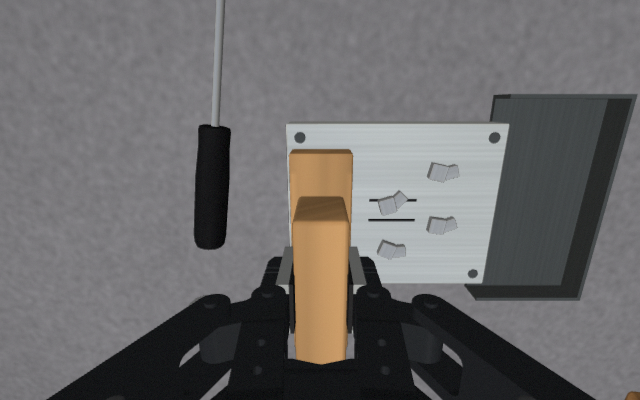

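The scraper is held square to the plate (base edge ≈ column 290–352), chips at (443,172), (393,203), (441,225), (391,249), all ahead of it; lower it.

```bash
python3 -m inch '[[-0.0027,-0.001,0.03,0,0,0.003,1],[0,0,0.025,0,0,0,1],[0,0,0.008,0,0,0,1],[0,0,0.003,0,0,0,1],[0,0,0,0,0,0,1]]'
python3 -m inch '[[0,0,0.002,0,0,0,1],[0,0,0.001,0,0,0,1],[0,0,0,0,0,0,1]]'
python3 - <<'E'
from h import *
c=calibration("wrist"); print(st()["force"]); save("wrist","w3.png")
E
```

```text
clock: 7.75
position: [0.4513, 0.0157, 0.0547]
tool_rot: [3.141, -0.0, 1.692]
force: [0.1, -0.2, -1.2]
grip_width: 0.0211
finger_force: 59.2
clock: 8.05
position: [0.4513, 0.0155, 0.0516]
tool_rot: [3.141, -0.0, 1.691]
force: [-0.1, 0.0, -1.5]
grip_width: 0.0214
finger_force: 59.2
[-0.10961135  0.03385272 -1.52614325]
```

```bash
python3 -m inch '[[0,0,0.001,0,0,0,1],[0,0,0,0,0,0,1]]'
python3 -m inch '[[0,0,0.0005,0,0,0,1],[0,0,0,0,0,0,1]]'
```

```text
clock: 8.3
position: [0.4513, 0.0155, 0.0508]
tool_rot: [3.141, -0.0, 1.691]
force: [-2.0, -0.2, 14.2]
grip_width: 0.0211
finger_force: 61.3
clock: 8.5
position: [0.4513, 0.0155, 0.0508]
tool_rot: [3.141, -0.001, 1.691]
force: [-5.4, -0.1, 31.1]
grip_width: 0.0212
finger_force: 63.7
```

```bash
python3 -m inch '[[0,0.003,-0.001,0,0,0,1],[0,0.01,0,0,0,0,1],[0,0.01,0,0,0,0,1],[0,0.01,0,0,0,0,1],[0,0.01,0,0,0,0,1]]'
python3 -m inch '[[0,0.01,0,0,0,0,1],[0,0.01,0,0,0,0,1],[0,0.01,0,0,0,0,1],[0,0.01,0,0,0,0,1],[0,0.01,0,0,0,0,1]]'
python3 -m inch '[[0,0.01,0,0,0,0,1],[0,0,0,0,0,0,1]]'
python3 - <<'E'
from h import *
save("wrist","w4.png")
E
```

```text
clock: 9.0
position: [0.4938, 0.0205, 0.0508]
tool_rot: [-3.14, -0.0, 1.691]
force: [-7.6, -0.9, 13.0]
grip_width: 0.0208
finger_force: 61.2
clock: 9.5
position: [0.5437, 0.0265, 0.0508]
tool_rot: [-3.14, -0.0, 1.691]
force: [-6.8, 0.4, 10.8]
grip_width: 0.0212
finger_force: 61.0
clock: 9.7
position: [0.5553, 0.028, 0.0509]
tool_rot: [3.14, 0.0, 1.691]
force: [2.7, 1.4, 4.0]
grip_width: 0.0212
finger_force: 60.0
```

View pics/w4.png

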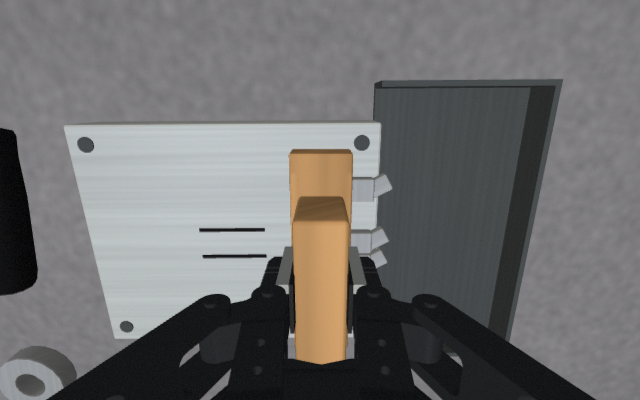

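Chips are stacked against the leading face at the plate edge (352–390, 180–265); continue over the edge.

```bash
python3 -m inch '[[0,0.008,0,0,0,0,1],[0,0.008,0,0,0,0,1],[0,0.008,0,0,0,0,1],[0,0.008,0,0,0,0,1],[0,0.006,0,0,0,0,1]]'
python3 -m inch '[[0,0,0,0,0,0,1],[0,0,0,0,0,0,1],[0,-0.01,-0.01,0,0,0,1],[0,-0.02,-0.04,0,0,0,1],[0,-0.02,-0.03,0,0,0,1]]'
python3 - <<'E'
from h import *
save("wrist","w5.png")
im=grab_frame("scene"); cv2.imwrite("pics/s5.png",cv2.resize(im[150:300,250:430,::-1],None,fx=4,fy=4,interpolation=2))
E
```

```text
clock: 10.25
position: [0.5906, 0.0321, 0.0508]
tool_rot: [-3.14, -0.0, 1.691]
force: [-7.6, 0.4, 13.0]
grip_width: 0.0211
finger_force: 61.1
clock: 10.75
position: [0.5398, 0.0259, 0.132]
tool_rot: [-3.14, 0.0, 1.69]
force: [0.8, 0.3, -1.6]
grip_width: 0.0212
finger_force: 59.3
```

View pics/w5.png

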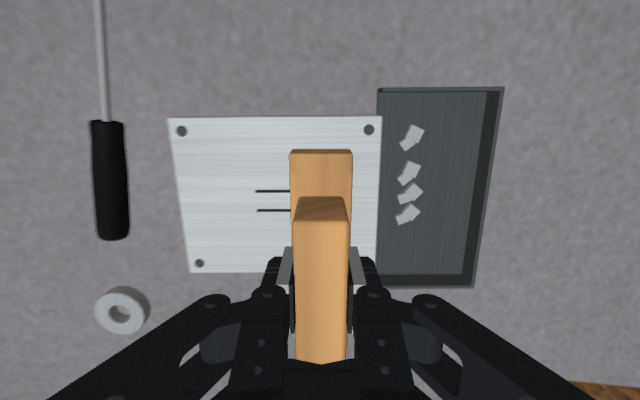

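All four chips (410,137)–(408,215) lie in the tray. Return the scraper to its old place.

Run:
```python
from h import *
plan([.484,.282,.12],.12+np.pi/2)
```

```text
shift [ 0.2611 -0.0254  0.0144] turn [ 0.0028 -0.0006 -0.0009] q7 0.18
```

```bash
python3 -m inch '[[0.045,-0.005,0,0,0,0,1],[0.045,-0.005,0,0,0,0,1],[0.045,-0.005,0,0,0,0,1],[0.045,-0.005,0,0,0,0,1],[0.045,-0.005,0,0,0,0,1]]'
python3 -m inch '[[0.036,0,0.015,0,0,0,1],[0,0,0.04,0,0,0,1],[0,0,0.04,0,0,0,1],[0,0,0.012,0,0,0,1],[0,0,0,0,0,0,1]]'
```

```text
clock: 11.35
position: [0.4884, 0.2482, 0.1306]
tool_rot: [-3.141, 0.0, 1.691]
force: [1.0, -0.7, -1.8]
grip_width: 0.0209
finger_force: 59.4
clock: 11.85
position: [0.4843, 0.2816, 0.0227]
tool_rot: [-3.139, 0.001, 1.69]
force: [-0.4, -0.5, -1.5]
grip_width: 0.0212
finger_force: 60.9
```

```bash
python3 -m inch '[[0,0,0.0015,0,0,0,1],[0,0,0,0,0,0,1]]'
python3 -m inch '[[0,0,0,0,0,0,0],[0,0,0,0,0,0,0],[0,0,0,0,0,0,0],[0,0,0,0,0,0,0],[0,0,0,0,0,0,0]]'
python3 -m inch '[[0,0,-0.03,0,0,0,0],[0,0,-0.05,0,0,0,0],[0,0,-0.05,0,0,0,0],[0,0,-0.05,0,0,0,0],[0,0,0,0,0,0,0]]'
python3 - <<'E'
from h import *
c=calibration("wrist");im=save("wrist","w6.png")
o=outline_of("scraper","wrist")[:1]; print([(d["score"],d["rect"]) for d in o])
print([(d["score"],ray("wrist",d["xy"],0,c).round(3)) for d in landmark_of("scraper","wrist")[:1]])
print([proj("wrist",[.484+dx,.282+dy,.016],c).round() for dx,dy in((-.02,.053),(.01,.056),(.022,-.053),(-.008,-.056))])
plan([.437,-.27,.25],np.pi/2)
E
```

```text
clock: 12.05
position: [0.4857, 0.2824, 0.023]
tool_rot: [3.141, -0.0, 1.69]
force: [-0.4, 0.1, -1.5]
grip_width: 0.021
finger_force: 60.9
clock: 12.55
position: [0.4854, 0.2824, 0.0224]
tool_rot: [3.142, -0.0, 1.691]
force: [1.1, -0.1, -0.3]
grip_width: 0.0853
finger_force: 0.0
clock: 13.05
position: [0.4877, 0.2835, 0.2084]
tool_rot: [3.134, -0.005, 1.69]
force: [0.4, 0.4, -1.3]
grip_width: 0.0854
finger_force: 0.0
[(0.57, [301.9, 127.1, 331.3, 227.7])]
[(0.72, array([0.483, 0.281, 0.   ]))]
[array([303., 127.]), array([332., 128.]), array([330., 227.]), array([304., 227.])]
shift [-0.5427 -0.114  -0.0479] turn [-1.000e-04 -2.000e-04  1.203e-01] q7 -0.32
```

```bash
python3 -m inch '[[-0.049,-0.01,-0.01,0,0,0,0],[-0.049,-0.01,-0.01,0,0,0,0],[-0.049,-0.01,0,0,0,0,0],[-0.049,-0.01,0,0,0,0,0],[-0.049,-0.01,0,0,0,0,0]]'
python3 -m inch '[[-0.049,-0.01,0,0,0,0,0],[-0.049,-0.01,0,0,0,0,0],[-0.049,-0.01,0,0,0,0,0],[-0.049,-0.01,0,0,0,0,0],[-0.049,-0.01,0,0,0,0,0]]'
python3 -m inch '[[-0.049,-0.01,0,0,0,0,0],[0,0,0,0,0,-0.14,0],[0,0,0,0,0,0,0],[0,0,0,0,0,0,0]]'
python3 - <<'E'
from h import *
c=calibration("wrist");im=save("wrist","w7.png")
for n in("tweezers","tip_left","tip_right"):print(n,[(d["score"],d["xy"],ray("wrist",d["xy"],0,c).round(4)) for d in landmark_of(n,"wrist")[:2]])
plan([.4425,-.278,.23],.27+np.pi/2)
E
```

```text
clock: 13.7
position: [0.4641, 0.0333, 0.2209]
tool_rot: [-3.14, 0.0, 1.691]
force: [1.4, -0.1, 0.8]
grip_width: 0.0855
finger_force: 0.0
clock: 14.2
position: [0.4438, -0.2157, 0.2208]
tool_rot: [-3.14, -0.001, 1.691]
force: [1.0, 1.0, -0.1]
grip_width: 0.0853
finger_force: 0.0
clock: 14.6
position: [0.4406, -0.263, 0.221]
tool_rot: [-3.14, -0.001, 1.828]
force: [-0.1, -0.2, 0.1]
grip_width: 0.0855
finger_force: 0.0
tweezers [(0.75, [314.7, 191.2], array([ 0.4387, -0.2868,  0.    ]))]
tip_left [(0.74, [373.7, 156.4], array([ 0.4937, -0.2299,  0.    ]))]
tip_right [(0.81, [372.2, 196.6], array([ 0.5063, -0.276 ,  0.    ]))]
shift [-0.015  -0.0026 -0.0082] turn [-0.0002 -0.0003 -0.0101] q7 0.91
```

View pics/w7.png

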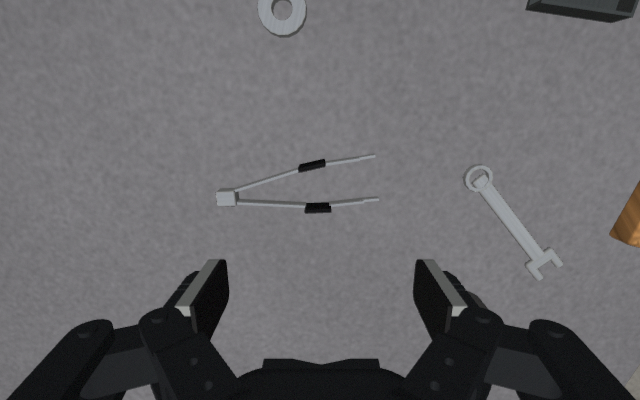

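Tweezers seen: block (226,198), pads (312,165)/(318,207), tips (376,155)/(379,200). The fingers must close across them, so turn a quarter turn.

```bash
python3 - <<'E'
from h import *
c=calibration("wrist")
for n,p,z in(("block",(226,198),.014),("lpad",(312,165),.024),("rpad",(318,207),.024),("ltip",(376,155.5),.009),("rtip",(379,200),.009)): print(n,ray("wrist",p,z,c).round(4))
E
python3 -m inch '[[0,0,0,0,0,0.142,0],[0,0,0,0,0,0.142,0],[0,0,0,0,0,0.142,0],[0,0,0,0,0,0.142,0],[0,0,0,0,0,0.142,0]]'
python3 -m inch '[[0,0,0,0,0,0.142,0],[0,0,0,0,0,0.142,0],[0,0,0,0,0,0.142,0],[0,0,0,0,0,0.142,0],[0,0,0,0,0,0.142,0]]'
python3 -m inch '[[0,0,0,0,0,0.14,0],[0,0,0,0,0,0,0],[0,0,0,0,0,0,0]]'
python3 - <<'E'
from h import *
c=calibration("wrist");im=save("wrist","w8.png")
for n in("tweezers","tip_left","tip_right"):print(n,[(d["score"],d["xy"],ray("wrist",d["xy"],0,c).round(4)) for d in landmark_of(n,"wrist")[:2]])
plan([.4425,-.278,.23],.27)
g=cv2.cvtColor(im,cv2.COLOR_RGB2GRAY)[:260]; n,l,s,ce=cv2.connectedComponentsWithStats((g<45).astype(np.uint8))
print([(s[i].tolist(),ce[i].round(1).tolist(),ray("wrist",ce[i],.02,c).round(4).tolist()) for i in range(1,n) if 40<s[i][4]<5000])
E
```

```text
block [ 0.3427 -0.317   0.014 ]
lpad [ 0.4282 -0.2529  0.024 ]
rpad [ 0.4465 -0.2974  0.024 ]
ltip [ 0.4949 -0.2272  0.009 ]
rtip [ 0.5141 -0.2757  0.009 ]
clock: 15.3
position: [0.4411, -0.2631, 0.222]
tool_rot: [3.141, -0.0, 1.115]
force: [0.0, -0.0, 0.1]
grip_width: 0.0851
finger_force: 0.0
clock: 15.8
position: [0.4411, -0.2631, 0.222]
tool_rot: [3.142, -0.0, 0.405]
force: [1.1, 0.4, -0.0]
grip_width: 0.0853
finger_force: 0.0
clock: 16.1
position: [0.441, -0.2633, 0.2219]
tool_rot: [3.142, 0.0, 0.275]
force: [-1.1, -0.8, -0.4]
grip_width: 0.0854
finger_force: 0.0
tweezers [(0.56, [340.9, 175.2], array([ 0.4425, -0.2866,  0.    ]))]
tip_left [(0.65, [305.6, 120.0], array([ 0.4916, -0.231 ,  0.    ]))]
tip_right [(0.67, [343.3, 112.6], array([ 0.5105, -0.2688,  0.    ]))]
shift [-0.0022  0.0142 -0.008 ] turn [-0.0001 -0.0003  0.0026] q7 -0.39
[([524, 0, 52, 12, 415], [547.3, 4.2], [0.6575, -0.4246, 0.02]), ([35, 9, 5, 40, 51], [37.1, 28.0], [0.506, 0.0402, 0.02]), ([53, 12, 5, 40, 48], [54.7, 31.1], [0.5078, 0.0238, 0.02]), ([611, 148, 29, 63, 985], [629.3, 185.8], [0.5217, -0.5965, 0.02]), ([7, 151, 105, 43, 2206], [59.5, 172.0], [0.3662, 0.0144, 0.02]), ([352, 164, 7, 30, 156], [354.8, 178.7], [0.4468, -0.3, 0.02]), ([307, 169, 9, 29, 140], [311.0, 183.3], [0.4286, -0.2549, 0.02])]
```

Run:
```python
from h import *
plan([.438,-.2775,.001],.285)
```

```text
shift [-0.0065  0.0125  0.221 ] turn [-0.0001 -0.0003 -0.0124] q7 -0.39
```

```bash
python3 -m inch '[[-0.0065,0.0125,0.04,0,0,-0.012,0],[0,0,0.045,0,0,0,0],[0,0,0.045,0,0,0,0],[0,0,0.04,0,0,0,0],[0,0,0.03,0,0,0,0]]' 40
python3 -m inch '[[0,0,0.016,0,0,0,0],[0,0,0.004,0,0,0,0],[0,0,0,0,0,0,0],[0,0,0,0,0,0,0]]'
python3 -m inch '[[0,0,0,0,0,0,0.3],[0,0,0,0,0,0,0.3],[0,0,0,0,0,0,0.3],[0,0,0,0,0,0,0.3]]' 40
python3 -m inch '[[0,0,0,0,0,0,0.5],[0,0,0,0,0,0,0.5],[0,0,0,0,0,0,0.5],[0,0,0,0,0,0,0.5]]' 40
python3 - <<'E'
from h import *
print(st()["position"],st()["force"])
c=calibration("wrist");im=save("wrist","w9.png")
for n in("tweezers","tip_left","tip_right"):print(n,[(d["score"],d["xy"],ray("wrist",d["xy"],0,c).round(4)) for d in landmark_of(n,"wrist")[:2]])
E
```

```text
clock: 16.8
position: [0.4372, -0.2772, 0.0196]
tool_rot: [-3.14, 0.001, 0.284]
force: [1.3, -0.1, 0.3]
grip_width: 0.0855
finger_force: 0.0
clock: 17.2
position: [0.4384, -0.2779, 0.0029]
tool_rot: [3.141, -0.001, 0.283]
force: [-0.3, -0.1, -0.1]
grip_width: 0.0856
finger_force: 0.0
clock: 17.6
position: [0.438, -0.2775, 0.0021]
tool_rot: [3.141, -0.0, 0.283]
force: [0.6, -0.4, -0.5]
grip_width: 0.0598
finger_force: 0.0
clock: 18.0
position: [0.4387, -0.2785, 0.0026]
tool_rot: [3.14, -0.001, 0.283]
force: [1.7, -2.4, 12.1]
grip_width: 0.0432
finger_force: 14.1
[ 0.43866855 -0.27852912  0.00259734] [ 1.68666128 -2.40928369 12.07728498]
tweezers [(0.69, [280.8, 121.9], array([ 0.4985, -0.2421,  0.    ]))]
tip_left [(0.58, [277.4, 121.5], array([ 0.4983, -0.2406,  0.    ]))]
tip_right [(0.66, [337.2, 118.6], array([ 0.5068, -0.2656,  0.    ]))]
```

View pics/w9.png

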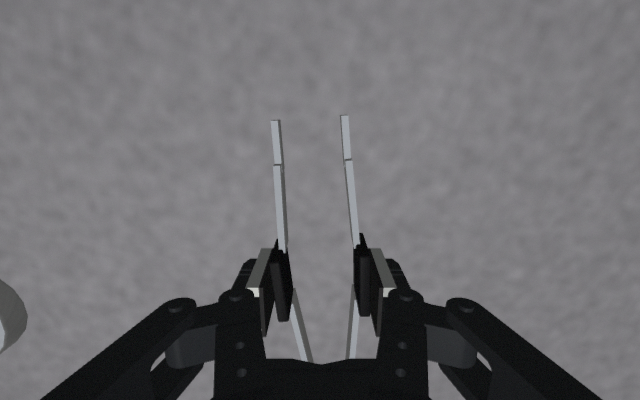

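The fingers hold the pads symmetrically; tips at (277,121) and (344,116). Close further to 36 mm.

```bash
python3 -m inch '[[0,0,0,0,0,0,0.55],[0,0,0,0,0,0,0.55],[0,0,0,0,0,0,0.58],[0,0,0,0,0,0,0.58],[0,0,0,0,0,0,0.58]]' 60
python3 -m inch '[[0,0,-0.01,0,0,0,0.58],[0,0,-0.02,0,0,0,0.58],[0,0,-0.02,0,0,0,0.58],[0,0,0,0,0,0,0.58],[0,0,0,0,0,0,0.58]]'
python3 - <<'E'
from h import *
p,r=pose();print(p,st()["force"])
c=calibration("wrist");im=save("wrist","w10.png")
for n in("tip_left","tip_right"):
  for d in landmark_of(n,"wrist")[:1]:
    w=ray("wrist",d["xy"],p[2]-.0025,c); print(n,d["score"],d["xy"],w.round(4),r.inv().apply(w-p).round(4))
E
```

```text
clock: 18.7
position: [0.4389, -0.2789, 0.0029]
tool_rot: [3.139, -0.002, 0.282]
force: [2.1, -4.0, 14.4]
grip_width: 0.0363
finger_force: 17.5
clock: 19.2
position: [0.4381, -0.2773, 0.052]
tool_rot: [3.142, -0.0, 0.283]
force: [-0.7, 0.7, -1.8]
grip_width: 0.0365
finger_force: 13.3
[ 0.43806726 -0.27728294  0.05203581] [-0.66970727  0.69418069 -1.82185382]
tip_left 0.83 [295.5, 120.1] [ 0.5004 -0.2468  0.0495] [ 0.0684 -0.0118  0.0025]
tip_right 0.92 [333.6, 117.9] [ 0.506  -0.2627  0.0495] [0.0693 0.0049 0.0025]
```

View pics/w10.png

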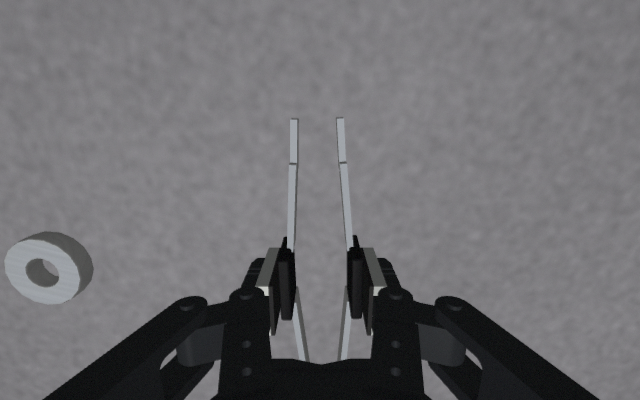

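Tips at (294,120) and (340,118), gap ≈ 16.5 mm, tweezers hang level; carry them over the plate.

```bash
python3 -m inch '[[0,0,-0.03,0,0,0.08,0.583],[0,0,-0.03,0,0,0.08,0.583],[0,0,0,0,0,0,0.583]]'
python3 - <<'E'
from h import *
plan([.437,.0115,.1],.124)
E
```

```text
clock: 19.65
position: [0.4387, -0.2784, 0.114]
tool_rot: [3.14, -0.002, 0.12]
force: [0.6, -0.1, -2.3]
grip_width: 0.0358
finger_force: 13.3
shift [ 0.0329 -0.288   0.0136] turn [ 0.0017 -0.0021 -0.0045] q7 -0.34
```

```bash
python3 -m inch '[[0.004,-0.03,0,0,0,0,0.583],[0.004,-0.036,0,0,0,0,0.583],[0.004,-0.036,0,0,0,0,0.583],[0.004,-0.036,0,0,0,0,0.583],[0.004,-0.036,0,0,0,0,0.583]]'
python3 -m inch '[[0.004,-0.036,0,0,0,-0.004,0.583],[0.004,-0.036,0,0,0,0,0.583],[0.004,-0.03,0.01,0,0,0,0.583],[0.001,-0.012,0.01,0,0,0,0.583],[0,0,0.01,0,0,0,0.583]]'
python3 -m inch '[[0,0,0,0,0,0,0.583],[0,0,0,0,0,0,0.583]]'
python3 - <<'E'
from h import *
p,r=pose();print(p)
c=calibration("wrist");im=save("wrist","w11.png"); save("side","d11.png")
cv2.imwrite("pics/w11c.png",cv2.resize(im[40:300,200:460,::-1],(590,590),interpolation=2))
for n,z in(("tip_left",p[2]-.0025),("tip_right",p[2]-.0025),("marks",.03)):
  for d in landmark_of(n,"wrist")[:1]:
    w=ray("wrist",d["xy"],z,c); print(n,d["score"],d["xy"],w.round(4),r.inv().apply(w-p).round(4))
E
```

```text
clock: 20.15
position: [0.4358, -0.1011, 0.1112]
tool_rot: [3.142, 0.001, 0.123]
force: [1.0, -0.3, -0.8]
grip_width: 0.0358
finger_force: 13.3
clock: 20.65
position: [0.4346, 0.0137, 0.0807]
tool_rot: [3.142, 0.001, 0.13]
force: [0.7, -0.5, -1.7]
grip_width: 0.0356
finger_force: 13.3
clock: 20.85
position: [0.4349, 0.0108, 0.0818]
tool_rot: [3.141, 0.001, 0.125]
force: [0.3, 0.2, -0.8]
grip_width: 0.0362
finger_force: 13.3
[0.43492581 0.01076484 0.08178259]
tip_left 0.82 [298.7, 121.9] [0.5006 0.0294 0.0793] [ 0.0675 -0.0103  0.0025]
tip_right 0.81 [334.3, 120.6] [0.5031 0.0139 0.0793] [0.068  0.0054 0.0025]
marks 0.75 [313.4, 109.5] [0.5055 0.0245 0.03  ] [ 0.0718 -0.0049  0.0517]
```

View pics/w11c.png

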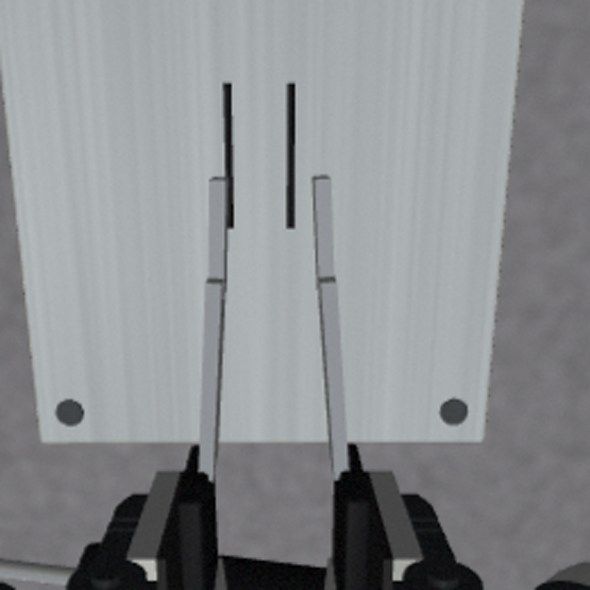

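```bash
python3 -m inch '[[0.004,-0.003,0.01,0,0,0,0.583],[0,0,0.012,0,0,0,0.583],[0,0,0.01,0,0,0,0.583],[0,0,0.005,0,0,0,0.583],[0,0,0,0,0,0,0.583]]'
python3 -m inch '[[0,0,0,0,0,0,0.583],[0,0,0,0,0,0,0.583]]'
python3 - <<'E'
from h import *
p,r=pose();print(p,st()["force"])
c=calibration("wrist");im=save("wrist","w12.png"); save("side","d12.png");save("scene","s12.png")
for cam in("wrist","scene","side"):
 for n,z in(("tip_left",p[2]-.0027),("tip_right",p[2]-.0027),("marks",.03)):
  for d in landmark_of(n,cam)[:1]:
    w=ray(cam,d["xy"],z,c if cam=="wrist" else None); print(cam,n,round(d["score"],2),d["xy"],w.round(4),r.inv().apply(w-p).round(4))
g=cv2.cvtColor(im,cv2.COLOR_RGB2GRAY)
for row in(85,95,105,118,122,126,130,136,142): print(row,g[row,285:355].tolist())
E
```

```text
clock: 21.6
position: [0.4384, 0.0155, 0.0443]
tool_rot: [3.141, 0.001, 0.126]
force: [-0.4, 0.0, -0.8]
grip_width: 0.0358
finger_force: 13.3
clock: 21.8
position: [0.4388, 0.0157, 0.0452]
tool_rot: [3.142, -0.0, 0.127]
force: [-0.1, -0.4, -1.3]
grip_width: 0.0359
finger_force: 13.3
[0.43882545 0.01573146 0.04518698] [-0.12256225 -0.36637592 -1.29925999]
wrist tip_left 0.67 [300.6, 120.6] [0.5051 0.0337 0.0425] [ 0.068  -0.0095  0.0027]
wrist tip_right 0.79 [333.7, 114.8] [0.5094 0.0196 0.0425] [0.0705 0.0051 0.0027]
wrist marks 0.75 [323.2, 121.1] [0.5055 0.0236 0.03  ] [0.0672 0.0006 0.0152]
scene tip_left 0.7 [358.3, 186.3] [0.4056 0.076  0.0425] [-0.0253 -0.064   0.0027]
scene tip_right 0.71 [334.1, 185.9] [0.4353 0.0103 0.0425] [-0.0041  0.0049  0.0027]
scene marks 0.92 [327.6, 207.2] [0.5056 0.0222 0.03  ] [0.067  0.002  0.0152]
side tip_right 0.22 [331.2, 187.6] [0.5953 0.0228 0.0425] [0.1561 0.0128 0.0028]
side marks 0.65 [305.4, 207.1] [0.4996 0.0164 0.03  ] [0.0604 0.007  0.0152]
85 [166, 166, 167, 167, 166, 163, 166, 166, 168, 167, 167, 166, 164, 160, 159, 158, 159, 162, 7
[... 2318 characters left out ...]
163]
136 [165, 167, 169, 170, 170, 166, 166, 143, 139, 138, 140, 141, 140, 141, 81, 114, 155, 160, 162, 65, 25, 23, 21, 121, 160, 163, 165, 166, 166, 169, 168, 166, 164, 162, 165, 165, 164, 169, 167, 168, 167, 165, 163, 162, 160, 163, 161, 161, 162, 161, 161, 162, 64, 54, 119, 138, 140, 139, 140, 139, 141, 151, 162, 165, 163, 163, 162, 163, 164, 163]
142 [164, 167, 168, 170, 171, 167, 159, 142, 140, 141, 141, 139, 140, 139, 80, 133, 157, 161, 162, 82, 28, 24, 21, 123, 161, 165, 164, 166, 167, 168, 167, 166, 165, 165, 165, 165, 167, 168, 169, 169, 165, 164, 163, 162, 162, 162, 162, 162, 163, 163, 163, 128, 50, 47, 100, 135, 139, 140, 140, 140, 140, 145, 161, 164, 165, 164, 163, 164, 164, 162]
```

Run:
```python
from h import *
p,r=pose();c=calibration("wrist")
for n,xy,z in(("tl",(300.5,118),.0423),("tr",(337,118),.0423),("l1",(305.3,105),.03),("l2",(339.3,105),.03),("l1 end",(305.3,75),.03),("l1b",(306.2,136),.03)): print(n,r.inv().apply(ray("wrist",xy,z,c)-p).round(4))
im=cv2.imread("pics/w12.png",0); col=im[60:200,305]; print(np.where(col<60)[0][[0,-1]]+60)
```

```text
tl [ 0.0692 -0.0095  0.0026]
tr [0.0691 0.0066 0.0026]
l1 [ 0.0745 -0.0078  0.0149]
l2 [0.0745 0.0082 0.0149]
l1 end [ 0.0877 -0.0076  0.0149]
l1b [ 0.0602 -0.0076  0.0149]
[ 81 157]
```

```bash
python3 -m inch '[[0,0.0015,0.001,0,0,0,0.583],[0,0,0,0,0,0,0.583],[0,0,0,0,0,0,0.583],[0,0,0,0,0,0,0.583],[0,0,0,0,0,0,0.583]]'
python3 -m inch '[[0,0,0,0,0,0,0.583],[0,0,0,0,0,0,0.583],[0,0,0,0,0,0,0.583],[0,0,0,0,0,0,0.583],[0,0,0,0,0,0,0.583]]'
python3 - <<'E'
from h import *
p,r=pose();c=calibration("wrist");g=cv2.cvtColor(save("wrist","w13.png"),cv2.COLOR_RGB2GRAY)
print(p,st()["grip_width"],st()["force"])
for row in(105,118,122): print(row,g[row,290:350].tolist())
save("scene","s13.png"); save("side","d13.png")
for cam in("scene","side"): print([ray(cam,d["xy"],.004).round(3)[:2].tolist() for d in landmark_of("chip0",cam)[:4]],[ray(cam,d["xy"],0).round(3)[:2] for d in landmark_of("scraper",cam)[:1]])
E
```

```text
clock: 22.9
position: [0.4388, 0.0143, 0.0439]
tool_rot: [3.142, 0.0, 0.127]
force: [-0.2, 0.2, -1.5]
grip_width: 0.0357
finger_force: 13.3
clock: 23.4
position: [0.4389, 0.0143, 0.0439]
tool_rot: [3.142, -0.0, 0.127]
force: [-0.1, 0.1, -1.6]
grip_width: 0.0358
finger_force: 13.3
[0.43885667 0.01427141 0.04391291] 0.03608797602848007 [ 0.68774687 -0.78521296 -0.64372342]
105 [169, 168, 167, 166, 165, 161, 161, 159, 159, 161, 79, 27, 17, 23, 82, 155, 164, 165, 164, 166, 168, 166, 165, 165, 162, 161, 163, 164, 164, 165, 166, 165, 164, 161, 161, 160, 160, 162, 162, 162, 162, 162, 162, 160, 101, 41, 24, 22, 53, 151, 158, 158, 159, 160, 160, 163, 164, 163, 161, 159]
118 [167, 169, 162, 120, 81, 76, 92, 89, 87, 84, 54, 28, 26, 21, 57, 157, 165, 165, 166, 168, 168, 167, 167, 165, 163, 161, 161, 163, 165, 164, 166, 166, 164, 162, 161, 160, 159, 161, 161, 162, 162, 162, 161, 160, 78, 28, 23, 46, 68, 80, 87, 89, 90, 87, 89, 129, 161, 162, 161, 162]
122 [170, 168, 144, 139, 141, 139, 141, 139, 139, 95, 64, 31, 24, 24, 21, 155, 165, 166, 166, 167, 168, 167, 165, 166, 165, 162, 162, 166, 167, 165, 167, 166, 166, 163, 162, 160, 159, 160, 162, 161, 162, 162, 162, 160, 78, 31, 25, 35, 83, 135, 138, 138, 138, 139, 138, 140, 163, 164, 160, 162]
[[0.665, 0.308], [0.619, 0.016], [0.609, 0.091], [0.599, 0.049]] [array([0.475, 0.284])]
[[0.518, 0.052], [0.616, 0.061], [0.617, 0.012], [0.616, 0.05]] [array([0.484, 0.286])]
```

```bash
python3 -c "
from workcell import bot
print(bot.job_done())"
```

```text
the job is handed in; nothing more can be done
None
```

I handed the job in at about 23.5 s on the robot clock. All four chips are in the tray and the scraper stands released on the bench. The tweezers are held about 11 mm above the plate with a gap of about 16 mm, one tip over each line. Those figures are from my last checks; the hand-in returned no verdict.

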